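# Castle nut tightened to the cotter hole on a roaster's agitator spindle

## Robot

A 7-joint arm with a two-finger parallel gripper is mounted at the origin on the work surface. World frame = base frame: x ahead of the robot, y to its left, z up, the work surface at z = 0. Lengths are in m, angles in rad, forces in N, time in s.
With the tool pointing down it reaches from about 0.425 to 0.875 m from the base axis. Payload 4.7 kg.
Tool frame: the origin (TCP) lies at the very end of the fingers, on their centre line; the grasp point (between the pads) lies 19 mm behind it; z points along the fingers, y is the line along which they close (so a half turn about z gives the same grasp; the last joint's range is limited). The gripper opens to 85 mm and grips with 20 to 120 N. Pads are 22 mm wide; open, the fingers measure 114 mm over their backs; the gripper's body (76 mm by 85 mm) begins 54 mm behind the grasp point. The pads swing forward as they close: fully open they stand 13 mm farther back than shut.
Start: joints at [1.32, 0.321, -0.07, 1.45, 0.023, 1.371, -0.057], TCP at [0.17, -0.627, 0.231] pointing down, gripper open.
Joint ranges: [-2.86, 2.86], [-0.3, 2.09], [-1.38, 1.24], [0.06, 2.45], [-1.56, 4.7], [0.09, 2.05], [-2.69, 2.69]. Speed limits (rad/s): [2.57, 2.57, 3.14, 3.14, 3.14, 3.14, 3.14].

## Interface

Orientations are given as a unit quaternion [w, x, y, z].
In Python, from station import ctrl gives the robot as it stands.
- The arm moves only by the shell command python3 -m jog 'ROWS' [FORCE]. ROWS is JSON, a list that holds one entry, the list of rows, each a list of 7 numbers: the shift along the world's x, y, z in units of 25 mm (1.0 is 25 mm), then the turn, a rotation vector about the world's x, y, z in units of 6 degrees (1.0 is 6 degrees), then the opening, from -1 (shut) to 1 (fully open). A call has 1 to 10 rows; each row shifts and turns the commanded pose from where the row before left it; what a row does not reach is not made up. A row lasts 1/12 s, in which the tool goes at most 41.7 mm and 7.16 degrees, less where a joint would pass 70% of its speed; a pose out of reach is approached as far as the arm can. A call with a number of a shift or a turn outside -1 to 1 is refused whole. A call with a gripper value outside its range is refused whole. The fingers move at their own pace and stop on an object; FORCE is the grip in N (left out, the last holds). Time passes only in rows, so rows that do not move let the fingers close. It gives the time, the measured TCP pose, the force, the opening and the grip force at its end, in the units of the state.
- ctrl.state(): the state, without advancing time (a new reading comes with each control period).
- ctrl.get_image(name): name is "scene" or "top"; returns a dict with "frame" (480x640x3 uint8, red, green, blue), "fx", "fy", "cx", "cy" (pixels), "extrinsics" (4x4, takes a point from camera to world coordinates). Camera axes: x right, y down, z forward; pixel columns grow to the right and rows downward; lengths in m; the calibration is good to about 2 mm. A picture is of the moment at which its call begins. There is no depth.
- ctrl.finish_job(): hands the job in; it is judged then, once.
Trained networks look in a picture, given as the dict that the camera call returned (one of the last four; its "shot" number tells which), for a name from the list of things; names that differ only in an ending like _2 or _b are one class to them, and where a whole thing is asked for, a point or a joint stands for the part that bears it (a point fixed in the world has none). Each returns a list of dicts, best first, with "confidence" (0 to 1); they miss things now and then, are a little off and sometimes report something else, mostly with a low value. They report only what shows in the picture. A call takes as long as a camera call. They do not tell look-alikes from the thing itself.
- ctrl.look_for(picture, label): "rect" ([left, top, width, height] in pixels, round what is visible of it).
- ctrl.tip_of(picture, label): "position" ([column, row] in pixels: a listed point, or the origin of a listed thing).
The state is a dict: "time": time; "q": joint angles; "qvel": joint speeds; "joint_efforts": joint torques, N m; "ee_pos": TCP position; "orientation": TCP orientation; "force": force on the tool from outside, world axes, zero at the start; "ft_torque": the same for the moment, N m; "finger_gap": opening from 0.0 (shut) to 1.0 (fully open); "grasp_force": force on a finger pad.
Only numpy, scipy, OpenCV 4.12 (cv2) and the standard library are available. Lean on these libraries where they do the work, as an engineer would, in place of code of your own. Each camera call takes 0.05 s, during which the arm holds its last target. There are 200 camera calls.

## Task

Three grey agitator bearing units from the coffee roaster stand bolted to the bench; on the one whose slotted castle nut has no cotter pin yet, the nut is only finger-tight. Tighten it clockwise (seen from above) by at least half a flat, which is 30 degrees, then a little further until the first slot after that lines up with the cotter hole in the spindle, ready for the pin; do not overshoot that slot and come back. Leave the unit already pinned and the one with a plain nut as they are.

Things in the scene. Friction and masses are not known exactly. Their poses are not given: they have to be found in the camera images.
- nut (a joint): Angle (rad) of the unpinned castle nut on its vertical spindle; grows clockwise seen from above. Steady drag of about 0.3 N m, stays where left, does not sink noticeably. Slots line up with the cotter hole at 0 and every 1.047 (60 degrees) from there. It starts between -0.17 and 0.35, so the first line-up after 30 degrees of tightening is always 1.047, 40 to 70 degrees from the start.
- nut_grip (a point): On that nut's axis at mid-hexagon, 77 mm above the bench; turns with the nut, z up, x square to a pair of flats. Plain steel nut, 50 mm across flats, 58 over corners; hexagon from 64 to 90 mm above the bench, then a round crown 46 mm across up to 102 mm, with six slots about 8 mm wide, one in the middle of each flat (so a slot pair lies along x). Grip any pair of flats from above.
- spindle_end (a point): Centre of the top face of that nut's spindle, 106 mm above the bench; fixed to the unit, z up, x along the cotter hole. The spindle is 32 mm across and stands 4 mm above the crown; a dark scored line across its end runs along the 6 mm cotter hole, which crosses 10 mm lower.
- hub: The grey bearing unit with that nut, bolted down; origin under its centre. Flange 124 mm across, boss 66 mm across at its top (50 mm high), collar 46 mm across from there to the nut at 64 mm. Two look-alike units, in places drawn at random, have a castle nut with a steel cotter pin through it and a plain hexagon nut without slots; both are fixed. A loose castle nut on the bench is a spare.
Mind the look-alikes: they are no part of the job. What is shaped like the hub but pink is not meant.

How it is judged:
By the outcome, as a careful person would: the job done as asked, in the order asked, and still so for the second after the job is handed in, with the robot touching nothing.
It also fails if it takes over 32 s, if anything falls off the work surface, if the arm or the gripper's body presses on something with over 40 N, if the wrist force passes 120 N, or if a joint passes its speed limit or range.

## Working session

There is one attempt and no reset: what is moved stays moved. The work goes in short steps, Python scripts to look and compute and a shell command to move; the robot and the scene stay as the last step left them, time stands still between calls to the robot, and variables do not carry over. Pictures are saved under pics/ and viewed, at most 10 in all, crops included, and the job is handed in when it is done.

```bash
mkdir -p pics; python3 - <<'E'
from station import ctrl
import cv2
for n in("scene","top"):
    p=ctrl.get_image(n); cv2.imwrite(f"pics/{n}0.png",p["frame"][:,:,::-1])
    print(n,p["fx"],p["extrinsics"])
    for l in("hub","nut"): print(l,[(r["rect"],round(r["confidence"],2)) for r in ctrl.look_for(p,l)])
    for l in("spindle_end","nut_grip"): print(l,[(r["position"],round(r["confidence"],2)) for r in ctrl.tip_of(p,l)])
s=ctrl.state();print(s)
E
```

```text
scene 514.3720538468183 [[-0.38550942  0.67279331 -0.63145202  1.20066667]
 [ 0.92264034  0.2891086  -0.25524696  0.20215572]
 [ 0.01082976 -0.68100321 -0.73220034  0.89635571]
 [ 0.          0.          0.          1.        ]]
hub [([227.2, 212.0, 51.3, 56.5], 0.87), ([162.8, 181.1, 50.6, 54.1], 0.62)]
nut [([170.9, 179.7, 22.5, 21.3], 0.96), ([234.5, 214.0, 27.5, 28.1], 0.71), ([225.9, 208.2, 54.1, 62.3], 0.7)]
spindle_end [([249.1, 214.5], 0.75), ([180.4, 185.1], 0.57)]
nut_grip [([182.4, 194.8], 0.81), ([251.0, 225.2], 0.61)]
top 483.4764746983906 [[-0.02108247 -0.99606706  0.08605777  0.43935708]
 [-0.99976852  0.02063443 -0.00609264 -0.08921947]
 [ 0.00429292 -0.0861663  -0.99627152  1.04267108]
 [ 0.          0.          0.          1.        ]]
hub [([454.4, 242.2, 60.6, 57.7], 0.89), ([358.6, 230.3, 56.6, 56.3], 0.68)]
nut [([477.7, 257.9, 30.9, 27.8], 0.67)]
spindle_end [([396.4, 250.5], 0.78), ([495.6, 271.7], 0.73)]
nut_grip [([489.6, 272.1], 0.82), ([392.0, 254.9], 0.81)]
{'time': 0.5, 'q': array([ 1.32010016,  0.32102666, -0.0700903 ,  1.45052924,  0.02262773,
        1.37079684, -0.05689175]), 'qvel': array([ 9.43837373e-04, -9.81402447e-04,  1.14128281e-03, -3.89582480e-03,
       -6.27915892e-05,  5.34087969e-04, -2.40067569e-03]), 'joint_efforts': array([-4.23006386e-04, -4.92894495e+01, -3.80858425e-01, -3.14267385e+01,
        1.33703501e-02,  2.43840390e-03, -1.37851075e-05]), 'ee_pos': array([ 0.17007561, -0.62736214,  0.23131643]), 'orientation': array([ 1.93757707e-05,  9.91246570e-01,  1.32023616e-01, -3.53199520e-05]), 'force': array([ 0.32201435, -0.22006374,  0.37891791]), 'ft_torque': array([-0.04089625, -0.03837021,  0.00954342]), 'grasp_force': 0.0, 'finger_gap': 0.9936187644708331}
```

View pics/top0.png

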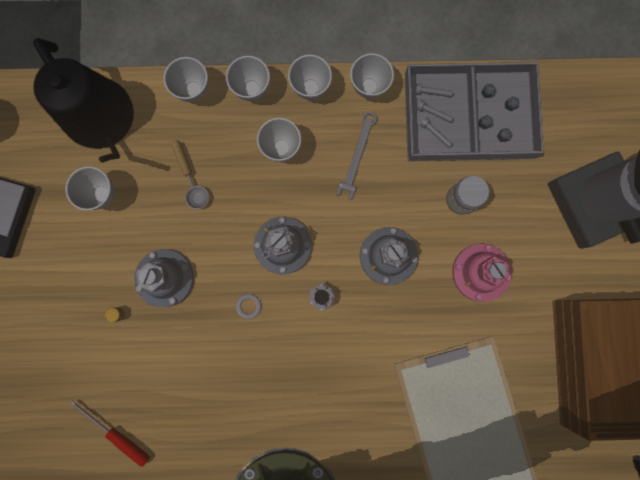

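View pics/scene0.png

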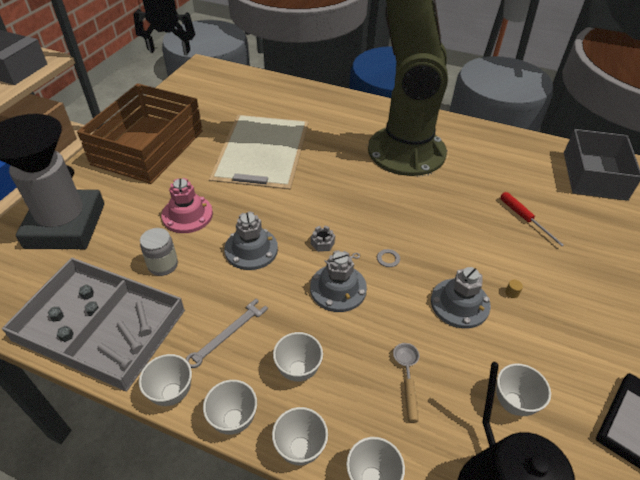

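The top picture shows three grey units at about (282,243), (392,254) and (155,277), a pink one at (495,270) and a spare nut at (321,296). In the scene view the grey units are at (340,265), (249,225) and (468,282). Next I'll enlarge the nuts.

```bash
python3 - <<'E'
import cv2,numpy as np
t=cv2.imread("pics/top0.png");s=cv2.imread("pics/scene0.png")
def c(i,u,v): return cv2.resize(i[v-22:v+22,u-22:u+22],(264,264),interpolation=cv2.INTER_CUBIC)
a=np.hstack([c(t,282,243),c(t,394,254),c(t,155,277)]);b=np.hstack([c(s,341,262),c(s,249,224),c(s,468,280)])
cv2.imwrite("pics/crop.png",cv2.convertScaleAbs(np.vstack([a,b]),alpha=1.5))
E
```

```text
(no output)
```

View pics/crop.png

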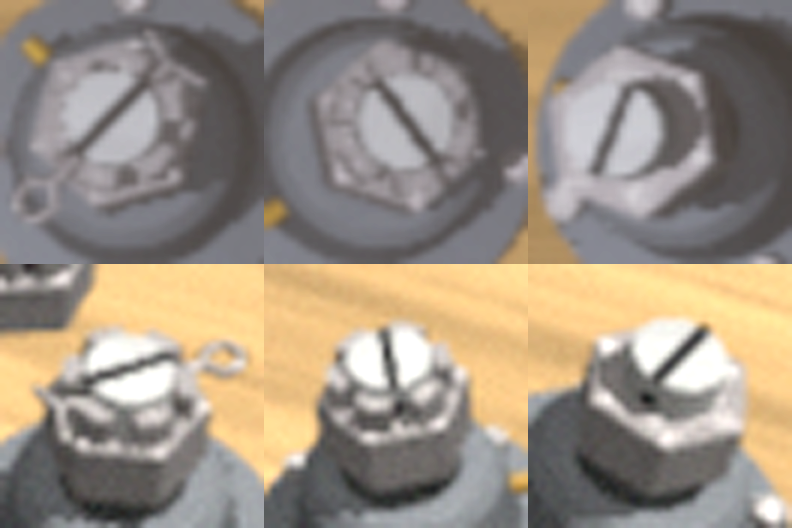

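Three grey units, pixels in the top picture:
- (282,243): castle nut with a cotter pin through it, so already pinned.
- (395,252): slotted castle nut with no pin. This is the one meant.
- (155,277): plain nut.

The crop confirms this. Next I'll rectify both views to measure its position and angles.

```bash
cat > h.py <<'E'
from station import ctrl
import cv2,numpy as np
def shots(n,k=4):
    P=[ctrl.get_image(n) for _ in range(k)]; p=P[0]; p["avg"]=np.mean([q["frame"] for q in P],0).astype(np.uint8); return p
def proj(p,X):
    E=np.linalg.inv(p["extrinsics"]);c=(E[:3,:3]@np.asarray(X,float).T).T+E[:3,3]
    return np.c_[p["fx"]*c[:,0]/c[:,2]+p["cx"],p["fy"]*c[:,1]/c[:,2]+p["cy"]]
def pix2w(p,uv,z):
    d=p["extrinsics"][:3,:3]@[(uv[0]-p["cx"])/p["fx"],(uv[1]-p["cy"])/p["fy"],1];o=p["extrinsics"][:3,3]
    return o+d*(z-o[2])/d[2]
def rect(p,c,z,half=.04,S=390):
    # rectified view from above: right=-y, up=+x
    q=np.array([[half,half],[half,-half],[-half,-half],[-half,half]])
    uv=proj(p,np.c_[q+c[:2],np.full(4,z)]).astype(np.float32)
    H=cv2.getPerspectiveTransform(uv,np.float32([[0,0],[S,0],[S,S],[0,S]]))
    return cv2.warpPerspective(p["avg"],H,(S,S),flags=cv2.INTER_CUBIC)
def line(p,c,z=.106,half=.04,S=390):
    # darkest direction in spindle disc: angle about world z from +x, deg
    g=cv2.cvtColor(rect(p,c,z),cv2.COLOR_RGB2GRAY).astype(float);k=S/2/half;best=(1e9,)
    r=np.linspace(-.013,.013,60)
    for a in np.arange(0,180,.5):
        d=np.array([np.cos(np.radians(a)),np.sin(np.radians(a))])
        for o in np.arange(-.005,.0051,.0005):
            x=r*d[0]-o*d[1];y=r*d[1]+o*d[0]
            v=g[np.round(S/2-k*x).astype(int),np.round(S/2-k*y).astype(int)].mean()
            if v<best[0]: best=(v,a,o)
    return best
E
python3 - <<'E'
from h import *
t=shots("top");s=shots("scene")
ct=pix2w(t,(394.9,252.4),.106);cs=pix2w(s,(247.5,217.2),.106);print(ct,cs)
for p,c in((t,ct),(s,cs)):print(line(p,c))
R=np.vstack([np.hstack([rect(p,c,z) for z in(.106,.09)]) for p,c in((t,ct),(s,cs))])
R=cv2.convertScaleAbs(R,alpha=1.5)
for i in(0,1):
  for j in(0,1): cv2.drawMarker(R,(195+390*i,195+390*j),(255,0,0),0,10)
cv2.imwrite("pics/rect.png",cv2.resize(R[:,:,::-1],(600,600)))
E
```

```text
[ 0.51214121 -0.23109642  0.106     ] [ 0.51034835 -0.23254288  0.106     ]
(np.float64(57.28333333333333), np.float64(34.5), np.float64(-0.001500000000000003))
(np.float64(56.4), np.float64(34.5), np.float64(-0.0005000000000000039))
```

View pics/rect.png

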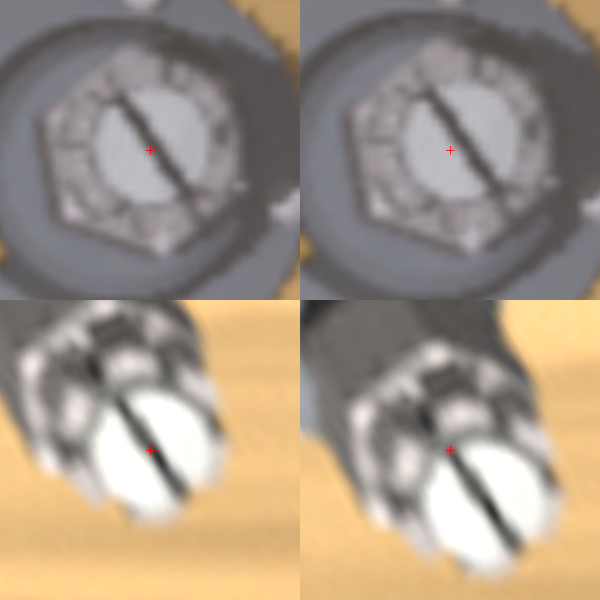

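The top rectified view shows the spindle disc near the panel centre with the hole line at 34.5° in both cameras. The nut's corners are at about 9.5°, so its flat normals are at about 39.5° (mod 60). That puts the nut at about -5°, needing about 65° clockwise. The centre is about (0.511, -0.2325). I'll go above it.

```bash
python3 -m jog '[[[0.8,1,0,0,0,-1,1],[0.8,1,0,0,0,0,1],[0.8,1,0,0,0,0,1],[0.9,1,0,0,0,0,1],[0.9,1,0,0,0,0,1],[0.9,1,0,0,0,0,1],[0.9,1,0,0,0,0,1],[0.9,1,0,0,0,0,1],[0.9,1,0,0,0,0,1],[0.9,1,0,0,0,0,1]]]'
python3 -m jog '[[[0.9,1,0,0,0,0,1],[0.9,1,0,0,0,0,1],[0.9,1,0,0,0,0,1],[0.8,1,0,0,0,0,1],[0.8,1,-0.5,0,0,0,1],[0.6,0.8,-1,0,0,0,1],[0,0,-1,0,0,0,1],[0,0,0,0,0,0,1],[0,0,0,0,0,0,1]]]'
python3 - <<'E'
from station import ctrl
import numpy as np
s=ctrl.state();w,x,y,z=s["orientation"];print(s["ee_pos"],s["q"],"yaw y-axis",np.degrees(2*np.arctan2(y,x))-90)
E
```

```text
time: 1.73
ee_pos: [0.3885, -0.376, 0.2317]
orientation: [0.0, 0.997, 0.08, 0.0]
force: [1.2, -0.1, 1.0]
finger_gap: 1.002
grasp_force: 0.0
time: 2.48
ee_pos: [0.5089, -0.2325, 0.1679]
orientation: [-0.0, 0.997, 0.08, -0.001]
force: [0.3, -0.5, 0.2]
finger_gap: 0.997
grasp_force: 0.0
[ 0.50894142 -0.23251587  0.16792738] [ 0.76035994  0.19873386 -0.42531941  1.74774667  0.08730274  1.21675437
 -1.09889272] yaw y-axis -80.83104597196639
```

```bash
python3 -m jog '[[[0.1,0,-0.9,0,0,0,1],[0,0,-0.9,0,0,0,1],[0,0,-0.9,0,0,0,1],[0,0,-0.9,0,0,0,1],[0,0,-0.8,0,0,0,1],[0,0,0,0,0,0,1],[0,0,0,0,0,0,1]]]'
python3 - <<'E'
from h import *
p=shots("scene",1);q=cv2.resize(p["frame"][150:290,170:340],None,fx=4,fy=4,interpolation=cv2.INTER_CUBIC)
t=shots("top",1);r=cv2.resize(t["frame"][180:330,320:470],None,fx=3,fy=3,interpolation=cv2.INTER_CUBIC)
cv2.imwrite("pics/low.png",cv2.convertScaleAbs(q[:,:,::-1],alpha=1.4))
E
```

```text
time: 3.07
ee_pos: [0.5124, -0.2339, 0.0598]
orientation: [0.0, 0.997, 0.079, -0.0]
force: [0.5, -0.3, 0.9]
finger_gap: 1.0
grasp_force: 0.0
```

View pics/low.png

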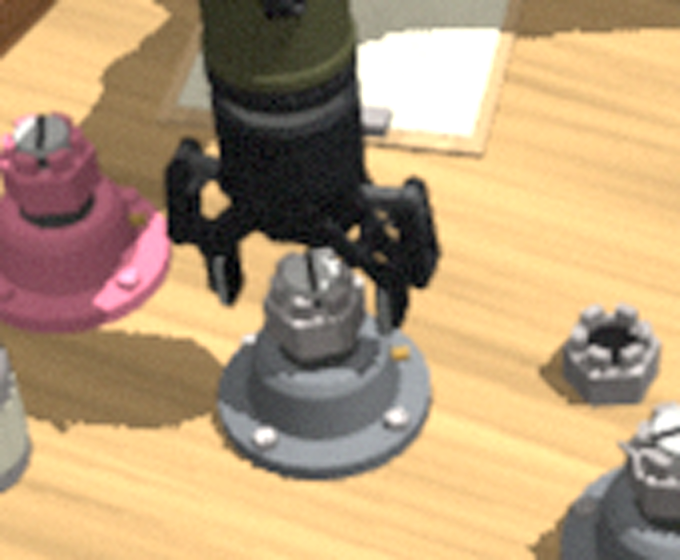

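The enlarged scene shot shows the unpinned nut (317,305) between the fingertips at (228,290) and (392,320), roughly centred. Now closing gently.

```bash
python3 -m jog '[[[0,0,-0.1,0,0,0,-1],[0,0,0,0,0,0,-1],[0,0,0,0,0,0,-1],[0,0,0,0,0,0,-1],[0,0,0,0,0,0,-1],[0,0,0,0,0,0,-1],[0,0,0,0,0,0,-1],[0,0,0,0,0,0,-1]]]' 20
python3 - <<'E'
from station import ctrl
import numpy as np
s=ctrl.state();w,x,y,z=s["orientation"];print(s["ee_pos"],s["force"],s["ft_torque"],s["grasp_force"],s["finger_gap"]*85,"yaw",np.degrees(2*np.arctan2(y,x))-90)
E
```

```text
time: 3.83
ee_pos: [0.5128, -0.2308, 0.0575]
orientation: [-0.001, 0.997, 0.08, -0.0]
force: [-2.4, 3.3, 5.7]
finger_gap: 0.586
grasp_force: 21.5
[ 0.51283582 -0.23080841  0.0575005 ] [-2.37081371  3.33761911  5.69821374] [0.82300516 0.5193121  0.03664409] 21.50157541036606 49.84358263813547 yaw -80.76776341338915
```

The gap is 49.8 mm, so it's gripped on the flats. The tool's closing axis is at 99.2°, and the target is 34.5° (slot in line), so 64.7° clockwise. First half:

```bash
python3 -m jog '[[[0,0.1,0,0,0,0,-1],[0,0,0,0,0,0,-1],[0,0,0,0,0,-0.7,-1],[0,0,0,0,0,-0.7,-1],[0,0,0,0,0,-0.7,-1],[0,0,0,0,0,-0.7,-1],[0,0,0,0,0,-0.7,-1],[0,0,0,0,0,-0.7,-1],[0,0,0,0,0,-0.7,-1],[0,0,0,0,0,0,-1]]]' 60
cat >> h.py <<'E'
def st():
    s=ctrl.state();w,x,y,z=s["orientation"];np.set_printoptions(precision=4,suppress=True)
    print(s["time"],s["ee_pos"],s["force"],s["ft_torque"],s["grasp_force"],s["finger_gap"]*85,"yaw",np.degrees(2*np.arctan2(y,x))+90,s["q"])
E
python3 -c "from h import *;st()"
```

```text
time: 4.67
ee_pos: [0.5129, -0.231, 0.0577]
orientation: [0.001, 0.984, -0.178, 0.001]
force: [-1.6, -1.9, 5.8]
finger_gap: 0.579
grasp_force: 61.1
4.6667 [ 0.5129 -0.231   0.0577] [-1.5503 -1.9095  5.8322] [ 0.0166  0.4079 -0.3258] 61.095226407051086 49.229176166384136 yaw 69.53312276379035 [ 0.6676  0.3068 -0.3356  1.853   0.12    0.9998 -1.6464]
```

```bash
python3 -m jog '[[[0,0,0,0,0,-0.7,-1],[0,0,0,0,0,-0.7,-1],[0,0,0,0,0,-0.7,-1],[0,0,0,0,0,-0.7,-1],[0,0,0,0,0,-0.7,-1],[0,0,0,0,0,-0.7,-1],[0,0,0,0,0,-0.7,-1],[0,0,0,0,0,0,-1],[0,0,0,0,0,0,-1]]]'
python3 -c "from h import *;st()"
```

```text
time: 5.42
ee_pos: [0.5127, -0.2312, 0.0577]
orientation: [0.001, 0.907, -0.421, 0.001]
force: [-3.4, -1.9, 6.1]
finger_gap: 0.574
grasp_force: 61.1
5.4167 [ 0.5127 -0.2312  0.0577] [-3.4365 -1.8536  6.1249] [-0.1522  0.4069 -0.2644] 61.091235280036926 48.774985570409086 yaw 40.244593888210964 [ 0.6034  0.2995 -0.2609  1.8554  0.0922  0.9969 -2.1356]
```

Tool yaw is 40.2°, about 6° short of the estimate. I'll release, back off and check the angles with a clear view.

```bash
python3 -m jog '[[[0,0,0,0,0,0,1],[0,0,0,0,0,0,1],[0,0,0,0,0,0,1],[0,0,0,0,0,0,1],[0,0,1,0,0,0,1],[0,0,1,0,0,0,1],[0,0,1,0,0,0,1],[0,0,1,0,0,0,1],[-0.5,-1,1,0,0,0,1],[-1,-1,0.5,0,0,0,1]]]'
python3 -m jog '[[[-1,-1,0,0,0,0,1],[-1,-1,0,0,0,0,1],[-1,-1,0,0,0,0,1],[-1,-1,0,0,0,0,1],[0,0,0,0,0,0,1],[0,0,0,0,0,0,1]]]'
python3 - <<'E'
from h import *
st()
t=shots("top",5);s=shots("scene",5)
R=[]
for p,c in((t,[.5135,-.2314]),(s,[.509,-.234])):
    print(line(p,c)); R.append(np.hstack([rect(p,c,z,.036,375) for z in(.106,.098)]))
R=cv2.convertScaleAbs(np.vstack(R),alpha=1.5)
cv2.imwrite("pics/mid.png",cv2.resize(R[:,:,::-1],(600,600)))
E
```

```text
time: 6.25
ee_pos: [0.479, -0.2784, 0.1973]
orientation: [-0.001, 0.909, -0.416, 0.003]
force: [0.3, -0.6, 0.2]
finger_gap: 0.997
grasp_force: 0.0
time: 6.75
ee_pos: [0.3732, -0.3817, 0.1938]
orientation: [0.0, 0.907, -0.422, -0.0]
force: [0.9, 1.0, 0.5]
finger_gap: 0.999
grasp_force: 0.0
6.75 [ 0.3732 -0.3817  0.1938] [0.868  1.0361 0.5106] [ 0.0286 -0.0176 -0.0185] 0.0 84.94509690078007 yaw 40.08334164628397 [ 0.8545  0.1026 -0.115   1.7881  0.0128  1.2517 -1.7059]
(np.float64(59.0), np.float64(34.5), np.float64(-0.0005000000000000039))
(np.float64(59.35), np.float64(34.0), np.float64(-4.336808689942018e-18))
```

View pics/mid.png

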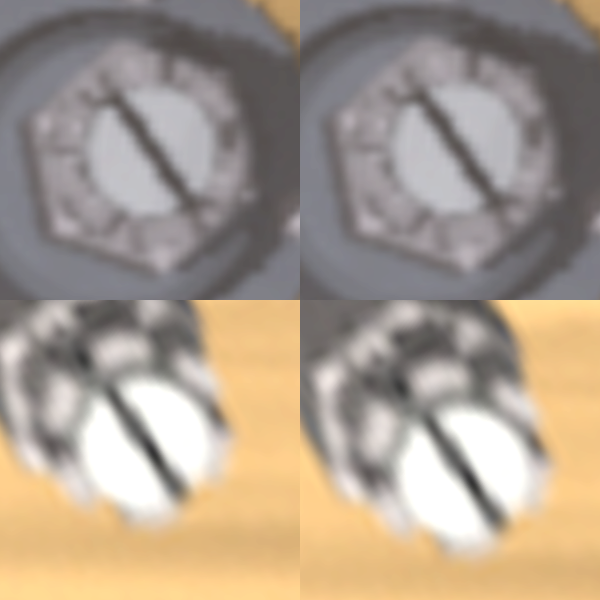

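The hole line is again at 34.5° and 34.0°. The nut's corners look slightly more than 10°, so I'll fit the hexagon numerically to see how far the nut lags the tool.

```bash
cat >> h.py <<'E'
def hexfit(p,z=.09):
    # brightness step across a hexagon's rim (50 mm across flats) seen by p; top 8 averaged
    g=cv2.GaussianBlur(cv2.cvtColor(p["avg"],cv2.COLOR_RGB2GRAY),(0,0),.6).astype(np.float32)
    th=np.linspace(-.5,.5,21)*.025; out=[]
    def ring(a,c):
        Q=[]
        for k in range(6):
            n=np.radians(a+60*k);N=np.array([np.cos(n),np.sin(n)]);T=np.array([-N[1],N[0]])
            for r in(.0235,.0265): Q.append(c+r*N+th[:,None]*T)
        uv=proj(p,np.c_[np.vstack(Q),np.full(252,z)]).astype(np.float32)
        v=cv2.remap(g,uv[:,0],uv[:,1],cv2.INTER_CUBIC).reshape(6,2,21)
        return (v[:,0]-v[:,1]).mean(1)
    for x in np.arange(.509,.519,.0005):
        for y in np.arange(-.236,-.226,.0005):
            for a in np.arange(20,80,1.):
                d=ring(a,np.array([x,y]));out.append((np.clip(d,-5,25).mean(),a,x,y))
    out.sort(reverse=True);o=np.array(out[:30]);return o[0],o.mean(0),o.std(0)
E
python3 - <<'E'
from h import *
t=shots("top",5);t0=dict(t);t0["avg"]=cv2.imread("pics/top0.png")[:,:,::-1].copy()
for p in(t0,t):print(hexfit(p))
E
```

```text
(array([18.00541496, 40.        ,  0.5135    , -0.232     ]), array([17.63399963, 40.23333333,  0.5137    , -0.232     ]), array([1.69641100e-01, 1.52059930e+00, 2.76887462e-04, 3.65148372e-04]))
(array([18.31950188, 41.        ,  0.5135    , -0.232     ]), array([17.96954072, 41.43333333,  0.51368333, -0.23193333]), array([1.64213368e-01, 1.64688258e+00, 2.73353658e-04, 3.59010987e-04]))
```

The fit gives the nut at about 41° and the target is 34.3°, so about 6.5° more. Going back to the grip pose.

```bash
python3 -m jog '[[[0.9,1,0,0,0,0,1],[0.9,1,0,0,0,0,1],[0.9,1,0,0,0,0,1],[0.9,1,0,0,0,0,1],[1,1,0,0,0,0,1],[1,1,0,0,0,0,1],[0,0,0,0,0,0,1],[0,0,-0.8,0,0,0,1],[0,0,-0.8,0,0,0,1],[0,0,0,0,0,0,1]]]'
python3 -c "from h import *;st()"
```

```text
time: 8.33
ee_pos: [0.5126, -0.2289, 0.15]
orientation: [0.0, 0.908, -0.419, -0.003]
force: [-1.1, 0.5, -1.3]
finger_gap: 1.0
grasp_force: 0.0
8.3333 [ 0.5126 -0.2289  0.15  ] [-1.0805  0.5047 -1.2518] [0.0137 0.0213 0.0032] 0.0 84.96011922864017 yaw 40.399818346727045 [ 0.6189  0.2076 -0.2769  1.7651  0.0603  1.1842 -2.1119]
```

```bash
python3 -m jog '[[[0,-0.1,-0.9,0,0,0,1],[0,0,-0.9,0,0,0,1],[0,0,-0.9,0,0,0,1],[0,0,-0.9,0,0,0,1],[0,0,0,0,0,0,1],[0,0,0,0,0,0,1]]]'
python3 -m jog '[[[0,0,0,0,0,0,-1],[0,0,0,0,0,0,-1],[0,0,0,0,0,0,-1],[0,0,0,0,0,0,-1],[0,0,0,0,0,0,-1],[0,0,0,0,0,0,-1],[0,0,0,0,0,0,-1],[0,0,0,0,0,0,-1]]]' 60
python3 -c "from h import *;st()"
```

```text
time: 8.83
ee_pos: [0.5144, -0.2324, 0.0637]
orientation: [-0.0, 0.908, -0.42, -0.001]
force: [0.1, 0.5, 0.1]
finger_gap: 1.002
grasp_force: 0.0
time: 9.5
ee_pos: [0.5151, -0.234, 0.0662]
orientation: [0.001, 0.908, -0.42, 0.001]
force: [-4.6, -1.6, 7.3]
finger_gap: 0.576
grasp_force: 63.3
9.5 [ 0.5151 -0.234   0.0662] [-4.5822 -1.5634  7.3393] [-0.3186  0.8589  0.2514] 63.296445678861346 48.969896846209984 yaw 40.36491163296588 [ 0.6121  0.296  -0.2688  1.8409  0.0942  1.0153 -2.1323]
```

The grip is 8 mm higher than before and about 3 mm off. I'll open, correct and grip again gently.

```bash
python3 -m jog '[[[0,0,0,0,0,0,1],[0,0,0,0,0,0,1],[0,0,0,0,0,0,1],[0,0,0,0,0,0,1],[-0.1,0.1,-0.25,0,0,0,1],[0,0,0,0,0,0,1],[0,0,0,0,0,0,1]]]'
python3 -c "from h import *;st()"
```

```text
time: 10.08
ee_pos: [0.5119, -0.2293, 0.0568]
orientation: [-0.0, 0.908, -0.42, -0.001]
force: [-0.4, -0.2, -0.4]
finger_gap: 1.001
grasp_force: 0.0
10.0833 [ 0.5119 -0.2293  0.0568] [-0.361  -0.1722 -0.3875] [ 0.0556  0.0168 -0.0203] 0.0 85.09332561930044 yaw 40.39328814056463 [ 0.6098  0.3007 -0.2703  1.8567  0.094   0.9982 -2.1366]
```

```bash
python3 -m jog '[[[0.05,-0.1,0,0,0,0,-1],[0,0,0,0,0,0,-1],[0,0,0,0,0,0,-1],[0,0,0,0,0,0,-1],[0,0,0,0,0,0,-1],[0,0,0,0,0,0,-1],[0,0,0,0,0,0,-1],[0,0,0,0,0,0,-1]]]' 40
python3 -c "from h import *;st()"
```

```text
time: 10.75
ee_pos: [0.5139, -0.2327, 0.0579]
orientation: [0.0, 0.908, -0.42, 0.0]
force: [-0.4, -0.9, 2.7]
finger_gap: 0.581
grasp_force: 42.6
10.75 [ 0.5139 -0.2327  0.0579] [-0.4186 -0.9018  2.7087] [-0.2481  0.2345  0.2033] 42.55165994167328 49.37909000999531 yaw 40.37651001569119 [ 0.6117  0.3039 -0.2686  1.85    0.0951  0.9996 -2.1336]
```

```bash
python3 -m jog '[[[0,0,0,0,0,-0.3,-1],[0,0,0,0,0,-0.3,-1],[0,0,0,0,0,0,-1],[0,0,0,0,0,0,-1]]]' 60
python3 -c "from h import *;st()"
```

```text
time: 11.08
ee_pos: [0.5139, -0.2328, 0.058]
orientation: [0.0, 0.894, -0.448, 0.0]
force: [-0.6, -1.1, 4.7]
finger_gap: 0.575
grasp_force: 61.3
11.0833 [ 0.5139 -0.2328  0.058 ] [-0.6474 -1.1133  4.6614] [-0.2689  0.417  -0.3122] 61.31786584854126 48.904215294597876 yaw 36.73374376994663 [ 0.6039  0.303  -0.2592  1.8502  0.0914  0.9996 -2.1939]
```

```bash
python3 -m jog '[[[0,0,0,0,0,-0.2,-1],[0,0,0,0,0,-0.2,-1],[0,0,0,0,0,0,-1],[0,0,0,0,0,0,-1]]]'
python3 -c "from h import *;st()"
python3 -m jog '[[[0,0,0,0,0,0,1],[0,0,0,0,0,0,1],[0,0,0,0,0,0,1],[0,0,0,0,0,0,1],[0,0,1,0,0,0,1],[0,0,1,0,0,0,1],[0,0,1,0,0,0,1],[0,0,1,0,0,0,1],[-0.5,-1,1,0,0,0,1],[-1,-1,0.5,0,0,0,1]]]'
python3 -m jog '[[[-1,-1,0,0,0,0,1],[-1,-1,0,0,0,0,1],[-1,-1,0,0,0,0,1],[-1,-1,0,0,0,0,1],[0,0,0,0,0,0,1],[0,0,0,0,0,0,1]]]'
python3 - <<'E'
from h import *
t=shots("top",5);s=shots("scene",5)
print(hexfit(t));R=[]
for p,c in((t,[.5135,-.2314]),(s,[.509,-.234])):
    print(line(p,c)); R.append(np.hstack([rect(p,c,z,.036,375) for z in(.106,.098)]))
R=cv2.convertScaleAbs(np.vstack(R),alpha=1.5)
cv2.imwrite("pics/end.png",cv2.resize(R[:,:,::-1],(600,600)))
E
```

```text
time: 11.42
ee_pos: [0.5138, -0.2329, 0.058]
orientation: [0.0, 0.884, -0.467, 0.0]
force: [-1.9, -1.6, 6.1]
finger_gap: 0.575
grasp_force: 61.5
11.4167 [ 0.5138 -0.2329  0.058 ] [-1.9104 -1.6071  6.0732] [-0.3659  0.4545 -0.1801] 61.477253437042236 48.91050322531673 yaw 34.31989844675667 [ 0.5987  0.3024 -0.2532  1.8504  0.0894  0.9995 -2.2345]
time: 12.25
ee_pos: [0.4803, -0.2808, 0.1985]
orientation: [-0.001, 0.886, -0.463, 0.003]
force: [0.7, -1.3, -0.0]
finger_gap: 1.004
grasp_force: 0.0
time: 12.75
ee_pos: [0.3744, -0.3841, 0.195]
orientation: [0.0, 0.883, -0.469, -0.0]
force: [1.0, 0.2, -1.0]
finger_gap: 1.0
grasp_force: 0.0
(array([18.0310688, 35.       ,  0.5135   , -0.232    ]), array([17.70603212, 34.83333333,  0.51358333, -0.23193333]), array([1.49434934e-01, 1.69476318e+00, 3.18416220e-04, 3.09120617e-04]))
(np.float64(59.15), np.float64(34.5), np.float64(-0.0005000000000000039))
(np.float64(59.516666666666666), np.float64(34.5), np.float64(-4.336808689942018e-18))
```

View pics/end.png

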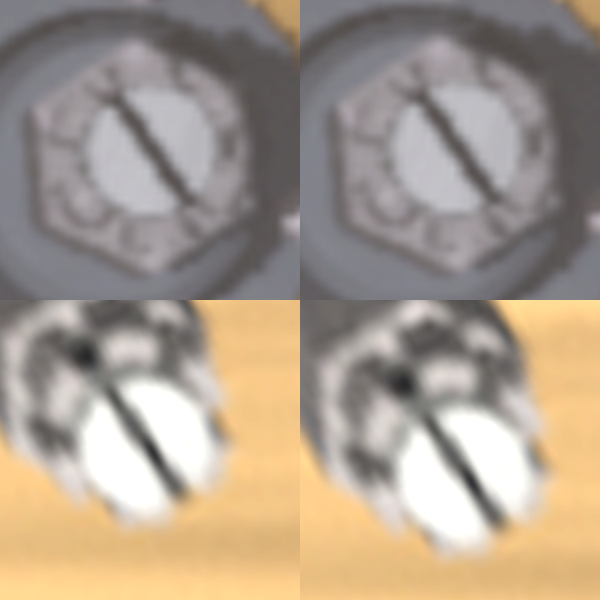

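The final view shows a slot and the dark cotter hole (85,355) in line with the scored line. The nut's flats measure 34.8° and the hole 34.5°, so they agree. The gripper is clear, so I'm handing in.

```bash
python3 -c "from station import ctrl;print(ctrl.finish_job())"
```

```text
the job is handed in; nothing more can be done
None
```

I turned the unpinned castle nut about 65° clockwise, until its slot lined up with the cotter hole to within about 1° as measured. I left the other two units alone and handed the job in with the gripper clear.

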